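# Fit the tube carousel on the fraction collector's stud circle

### The job

Get the fraction collector ready for a run: put the tube carousel on the collector's turntable, over the centre spigot, and turn it until the three drive studs come up through its holes and it sits down fully home, flat on the turntable. Then, with the carousel home, swing the drop arm in over the carousel as far as it goes, and let go of everything. Do not disturb the culture dish, the vial or the slide box that stand nearby.

Things in the scene. Friction and masses are not known exactly. Their poses are not given: they have to be found in the camera images.
- collector: Fraction collector: a white bench instrument, a box 190 mm wide, from 95 mm before to 127 mm behind its origin, top 50 mm above the bench; heavy, does not move. Origin: on the bench under the turntable's axis; x to its back, y to its left, z up. On top: an aluminium turntable disc (96 mm) with a centre spigot and three drive studs, and a drop arm on a post at the back right.
- seat (a point): Centre of the turntable's upper face, 62 mm above the bench, where the seated carousel's underside rests. The turntable may stand at any angle, which no reading tells (this frame is the box's): the studs must be found by looking or by touch. A geared motor holds it against about 0.6 N m; a carousel pressed on the studs with over some 20 N drags it round when turned, without harm.
- spigot_top (a point): Top of the turntable's steel spigot, 94 mm above the bench. Spigot: 28 mm in diameter up to 22 mm above the turntable's face, then a cone to 14 mm wide at 32 mm. Round it, on a circle of 36 mm radius, 120 degrees apart, stand three equal steel studs, 10 mm in diameter, 14 mm high, with chamfered tips.
- carousel: Tube carousel standing on the bench: a round two-tier grey rack, 150 mm in diameter, 71 mm high with its handle, 0.4 to 0.6 kg. Origin: centre of its underside. Base plate 8 mm thick with a 30 mm centre bore and three 13 mm through holes on a circle of 36 mm radius, at 90, 210 and 330 degrees from its x axis. Upper ring with 12 tube holes at 30 to 35 mm height, 50 to 75 mm radius.
- handle (a point): Middle of the carousel's black handle bar, 64 mm above its underside, on its axis. The bar runs along x: 102 mm long, 14 mm wide and high, on two thin legs 43 mm from the middle. Grip it here from above, the fingers across it; seated, the spigot's top is 32 mm below this point. Resting on the stud tips the carousel stands 14 mm higher than fully home.
- drop_arm (a joint): Angle of the collector's drop arm about its upright post (rad): 0 when swung right out (pointing to the collector's right, its -y), growing clockwise seen from above, 1.745 at its stop with the nozzle over the ring of tube holes. Light friction (0.04 N m), stays where it is left.
- pivot (a point): On the axis of the drop arm's post, at the arm's upper surface, 172 mm above the bench; at (0.105, -0.070) in the collector's frame.
- knob_top (a point): Top of the black upright round knob on the end of the drop arm, 80 mm from the pivot axis: 14 mm in diameter, its upper 32 mm free above the arm, top 204 mm above the bench. A white nozzle hangs under it to 148 mm above the bench, above tube height.
- petri_02: Bystander: a culture dish, 93 mm in diameter, 15 mm high, origin at the centre of its underside. Leave alone.
- vial_a: Bystander: a small capped glass vial standing upright, 21 mm in diameter, 60 mm high, origin at the centre of its underside. Leave alone.
- slide_box: Bystander: a flat black box for microscope slides, 133 by 89 mm, 26 mm high, origin at the centre of its underside. Leave alone.
- lamp_hood (a point): Obstacle: middle of the mouth of the desk lamp's white hood, 208 mm above the bench; the hood is 190 mm wide and reaches up to 400 mm, its arm goes on behind it. Fixed; go round it on the robot's side.

How it is judged:
On the way, in this order (a step that is already met when the one before it is completed fails the run):
1. the carousel sits fully home on the turntable, the studs through its holes, with the drop arm still out (z of carousel in the frame of seat below 0.003 m and horizontal distance between carousel and seat below 0.004 m and angle between carousel's own z axis and vertical below 0.04 rad and value of joint drop_arm below 1 rad), for 0.2 s.
2. the drop arm is swung in to its stop over the carousel (value of joint drop_arm above 1.645 rad), for 0.2 s.
At the end, for the whole second after the job is handed in: The carousel lies at rest fully home on the turntable (underside within 3 mm of its face, within 4 mm of the axis, level within 0.04 rad), the drop arm within 0.1 rad of its inner stop (z of carousel in the frame of seat between -0.003 and 0.003 m and horizontal distance between carousel and seat below 0.004 m and angle between carousel's own z axis and vertical below 0.04 rad and value of joint drop_arm above 1.645 rad and linear speed of carousel below 0.01 m/s); the robot touches nothing.
It fails at once if a bystander disturbed (moved over 30 mm or tipped) (distance of any of petri_02, vial_a, slide_box from where it was at the start of the episode above 0.03 m or angle between vial_a's own z axis and vertical above 0.5 rad).
It also fails if it takes over 72 s, if anything falls off the work surface, if the arm or the gripper's body presses on something with over 40 N, if the wrist force passes 120 N, or if a joint passes its speed limit or range.

### The arm

A 6-joint arm with a two-finger parallel gripper is mounted at the origin on a cart in front of the work surface, level with it; the furniture and walls round the work are solid. World frame = base frame: x ahead of the robot, y to its left, z up, the work surface at z = 0. Lengths are in m, angles in rad, forces in N, time in s.
With the tool pointing down it reaches from about 0.35 to 0.875 m from the base axis. Payload 4.2 kg.
Tool frame: the origin (TCP) lies between the finger pads; the fingertips stand 19 mm ahead of it and the grasp point (between the pads) is the TCP (manip.tip_extent is the distance from the TCP to the fingertips, in m); z points along the fingers, y is the line along which they close (so a half turn about z gives the same grasp; the last joint's range is limited). The gripper opens to 85 mm and grips with 20 to 120 N. Pads are 22 mm wide; open, the fingers measure 114 mm over their backs; the gripper's body (76 mm by 85 mm) begins 54 mm behind the grasp point. The pads swing forward as they close: fully open they stand 13 mm farther back than shut.
Start: joints at [-0.884, 0.385, 0.008, 0, -1.194, -0.259], TCP at [0.259, -0.569, 0.25] pointing down, gripper open.
Joint ranges: [-3.14, 3.14], [-1.21, 2.06], [-1.07, 1.41], [-3.16, 2.05], [-2.99, -0.16], [-3.1, 3.1]. Speed limits (rad/s): [2.79, 2.79, 3.14, 3.14, 3.14, 3.14].

### API

Orientations are given as a rotation vector (axis times angle).
In Python, from workcell import telemetry, optics, order, manip gives the robot as it stands. The module is installed in compiled form; this text tells all that it offers.
- The arm moves only by the tool move_arm, never from a script. Its argument "commands" is a list of rows, each an object with "travel": the shift along the tool's x, y, z scaled (see below), a list of three; "delta_rot": the turn, a rotation vector about the tool's x, y, z scaled (see below), a list of three; "fingers": the closure, from -1 (fully open) to 1 (shut). In form: [{"travel": [dx, dy, dz], "delta_rot": [wx, wy, wz], "fingers": fingers}, ...]. A call has 1 to 10 rows; each row shifts and turns the commanded pose from where the row before left it, along the tool's axes as they then stand; what a row does not reach is not made up. The controller multiplies each number of a shift by 0.04 m and each number of a turn by 0.1 rad. A row lasts 1/12 s, in which the tool goes at most 41.7 mm and 7.16 degrees, less where a joint would pass 70% of its speed; a pose out of reach is approached as far as the arm can. A call with a number of a shift or a turn outside -1 to 1 is refused whole. A call with a gripper value outside its range is refused whole. The fingers move at their own pace and stop on an object; "grip_force" is the grip in N (left out, the last holds). Time passes only in rows, so rows that do not move let the fingers close. It gives the time, the measured TCP pose, the force, the opening and the grip force at its end, in the units of the state.
- telemetry.state(): the state, without advancing time (a new reading comes with each control period).
- optics.capture(name): name is "scene" or "top" or "wrist"; returns a dict with "color" (480x640x3 uint8, red, green, blue), "mtx" (3x3 intrinsics, pixels), "eye" and "rotation" of the camera in the world; the wrist camera has in their place "T_tool_cam" (4x4, takes a point from camera to tool coordinates, whose origin is the TCP and whose axes are the flange's). Camera axes: x right, y up, looking along -z (the intrinsics and any distortion apply to the point x, -y, -z); pixel columns grow to the right and rows downward; lengths in m; the calibration is good to about 2 mm. A picture is of the moment at which its call begins: read the wrist's pose just before it. There is no depth.
- order.finish_job(): hands the job in; it is judged then, once.
The state is a dict: "clock": time; "qpos": joint angles; "joint_vel": joint speeds; "joint_torque": joint torques, N m; "position": TCP position; "tool_rot": TCP orientation; "force": force on the tool from outside, world axes, zero at the start; "moment": the same for the moment, N m; "opening": opening from 0.0 (shut) to 1.0 (fully open); "finger_force": force on a finger pad.
Only numpy, scipy, OpenCV 4.12 (cv2) and the standard library are available. Lean on these libraries where they do the work, as an engineer would, in place of code of your own. Each camera call takes 0.05 s, during which the arm holds its last target. There are 200 camera calls.

## Working session

There is one attempt and no reset: what is moved stays moved. The work goes in short steps, Python scripts to look and compute and a tool call to move; the robot and the scene stay as the last step left them, time stands still between calls to the robot, and variables do not carry over. Pictures are saved under pics/ and viewed, at most 10 in all, crops included, and the job is handed in when it is done.

Besides the shell and the picture viewer there is one more tool, called after "Request:" as name(argument=value, ...) on one line, values as JSON. move_arm: Moves the arm, as the interface text tells. Its arguments: {"type":"object","properties":{"commands":{"type":"array"},"grip_force":{"type":"number"}},"required":["commands"]}

```bash
mkdir -p pics; cat > h.py <<'E'
import numpy as np, cv2
from scipy.spatial.transform import Rotation as R
from workcell import telemetry, optics, order, manip
def cap(n,f):
    c=optics.capture(n); cv2.imwrite('pics/'+f,cv2.cvtColor(c['color'],cv2.COLOR_RGB2BGR)); 
    np.savez('pics/'+f+'.npz',**{k:v for k,v in c.items()}); return c
def ray(c,uv,z,eye=None,rot=None):
    K=np.array(c['mtx']); uv=np.array(uv,float)
    d=np.linalg.inv(K)@[uv[0],uv[1],1]; d=np.array([d[0],-d[1],-d[2]])
    eye=np.array(c['eye']) if eye is None else eye; rot=np.array(c['rotation']) if rot is None else rot
    if rot.shape!=(3,3): rot=R.from_rotvec(rot).as_matrix()
    w=rot@d; return eye+w*(z-eye[2])/w[2]
def proj(c,P):
    rot=np.array(c['rotation']); rot=rot if rot.shape==(3,3) else R.from_rotvec(rot).as_matrix()
    p=rot.T@(np.array(P)-c['eye']); q=np.array(c['mtx'])@[p[0],-p[1],-p[2]]; return q[:2]/q[2]
def load(f): return dict(np.load('pics/'+f+'.npz'))
E
python3 - <<'E'
from h import *
s=telemetry.state(); print(s)
for n in('top','scene'):
    c=cap(n,n+'1.png'); print({k:v for k,v in c.items() if k!='color'})
E
```

```text
{'clock': 0.0, 'qpos': array([-8.84405647e-01,  3.85558241e-01,  6.62406801e-03, -4.87681289e-04,
       -1.19400731e+00, -2.58590214e-01]), 'joint_vel': array([ 1.17605732e-05, -4.52355575e-04,  1.92715881e-04, -2.37703088e-04,
       -1.24572464e-03, -3.47396446e-04]), 'joint_torque': array([-4.87239158e-04, -3.92290485e+01,  1.88401812e+01,  4.18618530e+00,
       -4.72882530e-03,  4.77397194e-06]), 'position': array([ 0.25907841, -0.56817526,  0.24922152]), 'tool_rot': array([ 0.66647677, -3.06949577, -0.00332386]), 'force': array([-0.84831794, -0.21827552,  0.36367401]), 'moment': array([-0.01144081, -0.02074743,  0.02163403]), 'finger_force': 0.0, 'opening': 0.9997354547393413}
{'mtx': array([[450.92237187,   0.        , 322.191943  ],
       [  0.        , 450.92237187, 243.87295375],
       [  0.        ,   0.        ,   1.        ]]), 'eye': array([ 0.32056247, -0.04798834,  1.35717355]), 'rotation': array([ 0.12437955, -0.12110505, -1.5876445 ])}
{'mtx': array([[562.15904534,   0.        , 315.80043582],
       [  0.        , 562.15904534, 247.4221361 ],
       [  0.        ,   0.        ,   1.        ]]), 'eye': array([-0.46629111, -0.58751531,  0.67017622]), 'rotation': array([ 1.03223053, -0.59884448, -0.9821317 ])}
```

View pics/top1.png

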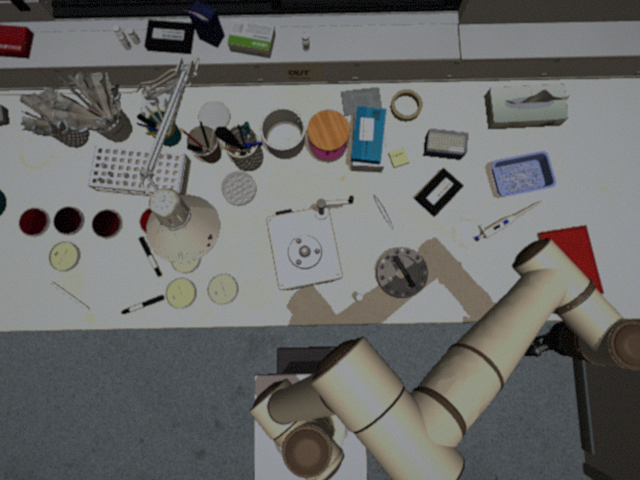

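View pics/scene1.png

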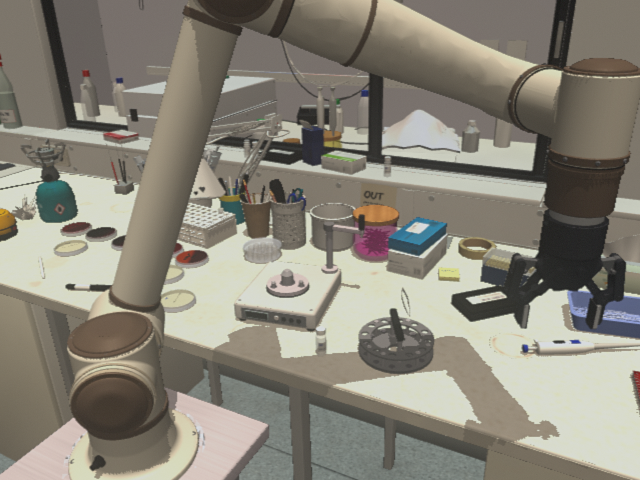

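The top view shows the collector's spigot at about (305,251), the carousel at (402,272), the vial at (358,296), the drop arm at (320,203) to (350,200), the slide box at (438,192) and the dish at (223,289). I'll enlarge this area to measure it.

```bash
python3 - <<'E'
from h import *
c=load('top1.png')
im=cv2.cvtColor(c['color'],cv2.COLOR_RGB2BGR)[180:310,260:440]
cv2.imwrite('pics/crop1.png',cv2.resize(im,None,fx=4.4,fy=4.4,interpolation=cv2.INTER_CUBIC))
E
```

```text
(no output)
```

View pics/crop1.png

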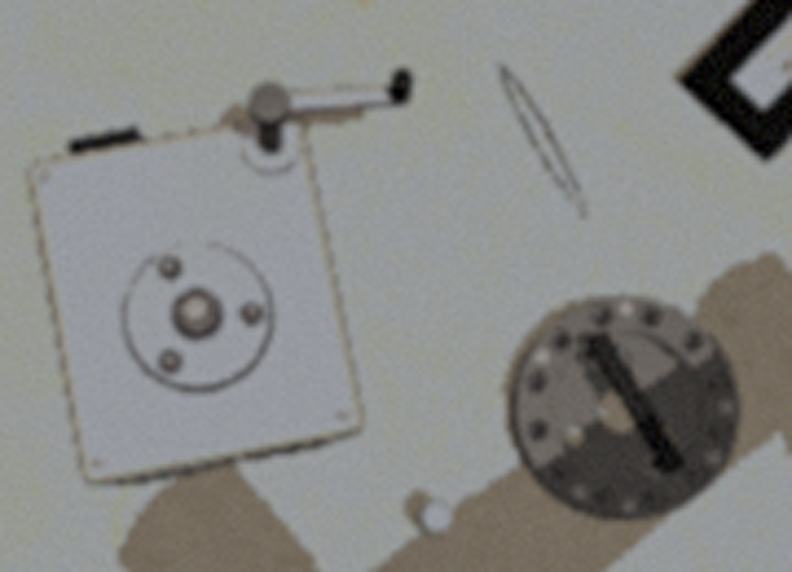

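The crop clearly shows the spigot top at (197,307), the studs at (170,267), (253,314) and (170,361), the handle bar from (595,342) to (672,465), and the knob at (402,75).

```bash
python3 - <<'E'
from h import *
c=load('top1.png')
def w(x,y,z): return ray(c,((x+.5)/4.4-.5+260,(y+.5)/4.4-.5+180),z)
P=lambda n,x,y,z: print(n,w(x,y,z).round(4))
sp=w(197,307,.094); print('spigot',sp)
S=[]
for q in((170,267),(253,314),(170,361)):
    p=w(*q,.076); S.append(p); d=p-sp; print('stud',p.round(4),np.hypot(*d[:2]).round(4),np.degrees(np.arctan2(d[1],d[0])).round(1))
print('mean studs',np.mean(S,0)); m=np.mean(S,0)
print([((np.degrees(np.arctan2((p-m)[1],(p-m)[0])))%120).round(1) for p in S])
P('disc',198,317,.062)
K=[w(*q,.05) for q in((33,162),(362,430),(88,480))]; print('corners',np.round(K,4)); d=K[0]-K[2]; print('box yaw',np.degrees(np.arctan2(d[1],d[0])))
d=K[2]-K[1]; print('yaw2',np.degrees(np.arctan2(d[1],d[0]))-90)
P('knob',403,75,.204);P('post',270,98,.172)
a,b=w(595,342,.071),w(672,465,.071); d=b-a; print('handle',a,b,(a+b)/2,np.linalg.norm(d),np.degrees(np.arctan2(d[1],d[0])))
P('carRim',624,405,.035);P('vial',437,515,.06)
print('dish',ray(c,(223,289),.015),'slide',ray(c,(438,192),.026),'lamp',ray(c,(190,228),.208))
s=telemetry.state(); T=R.from_rotvec(s['tool_rot']).as_matrix(); print(T.round(3))
E
```

```text
spigot [0.50432964 0.00334622 0.094     ]
stud [0.5338 0.0214 0.076 ] 0.0345 31.5
stud [ 0.5016 -0.0324  0.076 ] 0.0358 -94.4
stud [0.4719 0.0221 0.076 ] 0.0375 150.0
mean studs [0.50240421 0.00370831 0.076     ]
[np.float64(29.4), np.float64(28.7), np.float64(28.9)]
disc [0.5023 0.0041 0.062 ]
corners [[ 0.6117  0.1142  0.05  ]
 [ 0.4266 -0.1025  0.05  ]
 [ 0.3974  0.0783  0.05  ]]
box yaw 9.510025088779784
yaw2 9.169365997302819
knob [ 0.626  -0.1263  0.204 ]
post [ 0.6216 -0.0464  0.172 ]
handle [ 0.47923929 -0.25517941  0.071     ] [ 0.39816745 -0.30130238  0.071     ] [ 0.43870337 -0.27824089  0.071     ] 0.0932736343657285 -150.36381425145382
carRim [ 0.4409 -0.2784  0.035 ]
vial [ 0.3695 -0.1493  0.06  ]
dish [0.40199396 0.24981819 0.015     ] slide [ 0.6821147  -0.40256689  0.026     ] lamp [0.54997729 0.29496861 0.208     ]
[[-0.91  -0.415 -0.001]
 [-0.415  0.91   0.002]
 [ 0.     0.002 -1.   ]]
```

Request:
move_arm(commands=[{"travel": [-0.71, 0.47, 0], "delta_rot": [0, 0, -0.09], "fingers": -1}, {"travel": [-0.71, 0.47, 0], "delta_rot": [0, 0, -0.09], "fingers": -1}, {"travel": [-0.71, 0.47, 0], "delta_rot": [0, 0, -0.09], "fingers": -1}, {"travel": [-0.71, 0.47, 0], "delta_rot": [0, 0, -0.09], "fingers": -1}, {"travel": [-0.71, 0.47, 0], "delta_rot": [0, 0, -0.09], "fingers": -1}, {"travel": [-0.71, 0.47, 0], "delta_rot": [0, 0, -0.09], "fingers": -1}, {"travel": [-0.71, 0.47, 0], "delta_rot": [0, 0, -0.09], "fingers": -1}, {"travel": [-0.71, 0.47, 0], "delta_rot": [0, 0, -0.09], "fingers": -1}, {"travel": [-0.71, 0.47, 0], "delta_rot": [0, 0, -0.09], "fingers": -1}, {"travel": [-0.71, 0.47, 0], "delta_rot": [0, 0, -0.09], "fingers": -1}])

```text
clock: 0.93
position: [0.4281, -0.2711, 0.25]
tool_rot: [0.805, -3.036, -0.001]
force: [0.3, -0.1, -0.3]
opening: 0.999
finger_force: 0.0
```

Request:
move_arm(commands=[{"travel": [0, 0, 0.5], "delta_rot": [0, 0, 0], "fingers": -1}, {"travel": [0, 0, 0.5], "delta_rot": [0, 0, 0], "fingers": -1}, {"travel": [0, 0, 0], "delta_rot": [0, 0, 0], "fingers": -1}, {"travel": [0, 0, 0], "delta_rot": [0, 0, 0], "fingers": -1}])

```text
clock: 1.27
position: [0.4272, -0.2726, 0.2095]
tool_rot: [0.804, -3.034, -0.002]
force: [-0.1, -0.8, 0.4]
opening: 0.998
finger_force: 0.0
```

```bash
cat >> h.py <<'E'
def goto(p,yang=None):
    s=telemetry.state(); T=R.from_rotvec(s['tool_rot']).as_matrix()
    print('pos',s['position'].round(4),'ydeg',np.degrees(np.arctan2(T[1,1],T[0,1])).round(2),'z',T[:,2].round(4),'F',s['force'].round(1),'open',s['opening'],'t',s['clock'])
    print('need tool travel units',(T.T@(np.array(p)-s['position'])/.04).round(3), 'q',s['qpos'].round(2))
def wcap(f):
    s=telemetry.state(); c=cap('wrist',f); M=np.eye(4); M[:3,:3]=R.from_rotvec(s['tool_rot']).as_matrix(); M[:3,3]=s['position']
    M=M@np.array(c['T_tool_cam']); c['eye']=M[:3,3]; c['rotation']=M[:3,:3]; np.savez('pics/'+f+'.npz',**c); return c
E
python3 - <<'E'
from h import *
goto([.440,-.278,.064]); c=wcap('w1.png'); print(c['eye'],c['T_tool_cam'])
print(proj(c,[.44,-.278,.071]))
E
```

```text
pos [ 0.4272 -0.2726  0.2095] ydeg 119.69 z [-3.e-03  5.e-04 -1.e+00] F [-0.1 -0.8  0.4] open 0.9980894517127877 t 1.2667
need tool travel units [-0.219 -0.283  3.638] q [-0.25  0.22 -0.34  0.   -1.02 -0.81]
[ 0.36200412 -0.30947208  0.33246552] [[-6.30441289e-04  9.54590290e-01  2.97921098e-01  7.52154783e-02]
 [ 9.99999716e-01  4.78809677e-04  5.81946168e-04  4.94990573e-04]
 [ 4.12872656e-04  2.97921381e-01 -9.54590321e-01 -1.22744360e-01]
 [ 0.00000000e+00  0.00000000e+00  0.00000000e+00  1.00000000e+00]]
[298.3612429  244.36890051]
```

View pics/w1.png

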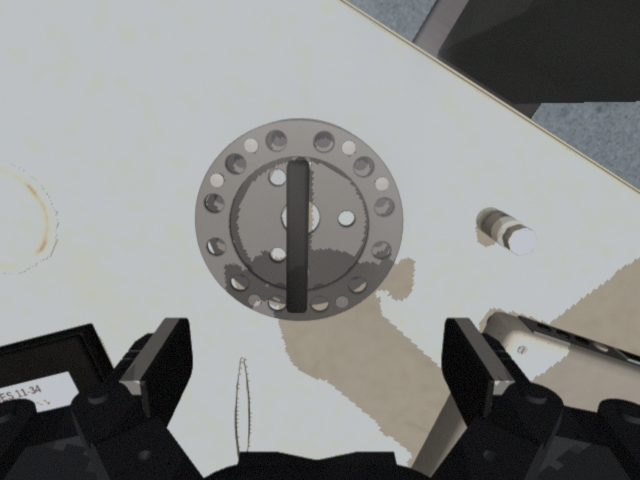

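The wrist view shows the carousel clearly: holes at (347,218), (277,178) and (278,255), the bar from (299,157) to (297,312), and the vial at right, about (515,235).

```bash
python3 - <<'E'
from h import *
c=load('w1.png'); H=[ray(c,q,.005) for q in((347,218.5),(277.5,177.5),(278,255))]; m=np.mean(H,0)
print(np.round(H,4),m,[np.degrees(np.arctan2(*(h-m)[[1,0]]))%120 for h in H],[np.linalg.norm(h-m) for h in H])
print('bore',ray(c,(300,218),.005))
a,b=ray(c,(299,157),.071),ray(c,(297,312),.071);d=a-b;print(a,b,(a+b)/2,np.linalg.norm(d),np.degrees(np.arctan2(d[1],d[0])))
print('rim',ray(c,(299,219.5),.035))
goto([.440,-.278,.064])
E
```

```text
[[ 0.4222 -0.2472  0.005 ]
 [ 0.4207 -0.3097  0.005 ]
 [ 0.4756 -0.28    0.005 ]] [ 0.43952891 -0.27896795  0.005     ] [np.float64(118.61928158355727), np.float64(118.60078786889896), np.float64(118.43466094419891)] [np.float64(0.03618695567334157), np.float64(0.03605923547891307), np.float64(0.03613336194424759)]
bore [ 0.44006629 -0.27943585  0.005     ]
[ 0.39165964 -0.30428677  0.071     ] [ 0.4821045  -0.25576556  0.071     ] [ 0.43688207 -0.28002616  0.071     ] 0.10263809885443649 -151.78765200321035
rim [ 0.43423042 -0.28227316  0.035     ]
pos [ 0.4279 -0.2731  0.2106] ydeg 119.67 z [-5.e-04 -5.e-04 -1.e+00] F [ 0.1 -0.1 -0.4] open 1.0004040918822377 t 1.3167
need tool travel units [-0.205 -0.255  3.666] q [-0.25  0.22 -0.34  0.   -1.02 -0.81]
```

Request:
move_arm(commands=[{"travel": [-0.19, -0.27, 0], "delta_rot": [0, 0, 0.2], "fingers": -1}, {"travel": [0, 0, 0.5], "delta_rot": [0, 0, 0], "fingers": -1}, {"travel": [0, 0, 0.5], "delta_rot": [0, 0, 0], "fingers": -1}, {"travel": [0, 0, 0.5], "delta_rot": [0, 0, 0], "fingers": -1}, {"travel": [0, 0, 0.5], "delta_rot": [0, 0, 0], "fingers": -1}, {"travel": [0, 0, 0.5], "delta_rot": [0, 0, 0], "fingers": -1}, {"travel": [0, 0, 0.5], "delta_rot": [0, 0, 0], "fingers": -1}, {"travel": [0, 0, 0.4], "delta_rot": [0, 0, 0], "fingers": -1}, {"travel": [0, 0, 0.2], "delta_rot": [0, 0, 0], "fingers": -1}, {"travel": [0, 0, 0], "delta_rot": [0, 0, 0], "fingers": -1}])

```text
clock: 2.15
position: [0.4394, -0.2788, 0.0656]
tool_rot: [0.772, -3.043, -0.001]
force: [-0.4, -0.3, 1.1]
opening: 1.001
finger_force: 0.0
```

```bash
python3 -c "
from h import *
goto([.4392,-.279,.064])"
```

```text
pos [ 0.4394 -0.2788  0.0656] ydeg 118.47 z [-1.9e-03  4.0e-04 -1.0e+00] F [-0.4 -0.3  1.1] open 1.0011908597918906 t 2.15
need tool travel units [ 0.006 -0.002  0.039] q [-0.25  0.43 -0.47  0.   -0.67 -0.82]
```

Aligned. Next I close the gripper and lift.

Request:
move_arm(commands=[{"travel": [0, 0, 0], "delta_rot": [0, 0, 0], "fingers": 1}, {"travel": [0, 0, 0], "delta_rot": [0, 0, 0], "fingers": 1}, {"travel": [0, 0, 0], "delta_rot": [0, 0, 0], "fingers": 1}, {"travel": [0, 0, 0], "delta_rot": [0, 0, 0], "fingers": 1}, {"travel": [0, 0, 0], "delta_rot": [0, 0, 0], "fingers": 1}, {"travel": [0, 0, 0], "delta_rot": [0, 0, 0], "fingers": 1}, {"travel": [0, 0, 0], "delta_rot": [0, 0, 0], "fingers": 1}, {"travel": [0, 0, 0], "delta_rot": [0, 0, 0], "fingers": 1}], grip_force=70)

```text
clock: 2.82
position: [0.4403, -0.2787, 0.0671]
tool_rot: [-0.774, 3.044, -0.002]
force: [-0.7, 0.4, 5.8]
opening: 0.147
finger_force: 69.3
```

Request:
move_arm(commands=[{"travel": [0, 0, -0.3], "delta_rot": [0, 0, 0], "fingers": 1}, {"travel": [0, 0, -0.4], "delta_rot": [0, 0, 0], "fingers": 1}, {"travel": [0, 0, -0.5], "delta_rot": [0, 0, 0], "fingers": 1}, {"travel": [0, 0, -0.5], "delta_rot": [0, 0, 0], "fingers": 1}, {"travel": [0, 0, -0.5], "delta_rot": [0, 0, 0], "fingers": 1}, {"travel": [0, 0, -0.5], "delta_rot": [0, 0, 0], "fingers": 1}, {"travel": [0, 0, -0.5], "delta_rot": [0, 0, 0], "fingers": 1}, {"travel": [0, 0, -0.4], "delta_rot": [0, 0, 0], "fingers": 1}, {"travel": [0, 0, 0], "delta_rot": [0, 0, 0], "fingers": 1}])

```text
clock: 3.57
position: [0.4408, -0.2787, 0.2125]
tool_rot: [-0.773, 3.041, -0.004]
force: [1.6, -0.4, -3.6]
opening: 0.149
finger_force: 68.8
```

```bash
python3 - <<'E'
from h import *
goto([.5025,.0035,.21]); c=wcap('w2.png')
s=telemetry.state();print(s['moment'])
E
```

```text
pos [ 0.4408 -0.2787  0.2125] ydeg 118.53 z [ 0.0046 -0.0014 -1.    ] F [ 1.6 -0.4 -3.6] open 0.14929652598662838 t 3.5667
need tool travel units [-4.725  5.462  0.059] q [-0.25  0.24 -0.3   0.   -1.02 -0.82]
[ 0.01967859 -0.00227534 -0.02768788]
```

View pics/w2.png

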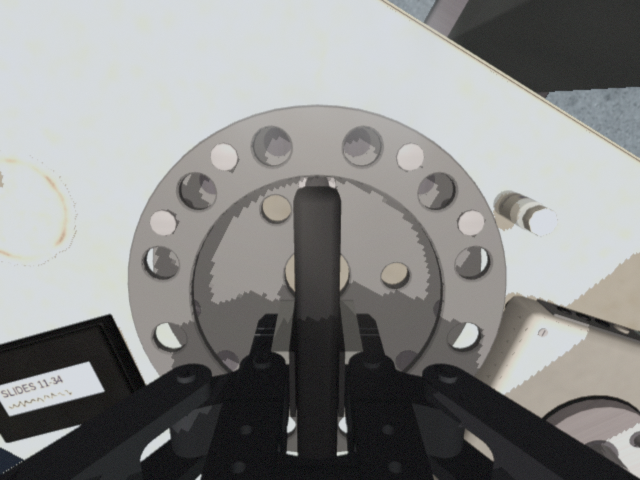

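The carousel hangs level, gripped at the bar's middle; holes show at (276,208) and (395,275), and the bore at (317,272). The path to the collector is clear.

Request:
move_arm(commands=[{"travel": [-0.24, 0.27, 0], "delta_rot": [0, 0, 0], "fingers": 1}, {"travel": [-0.5, 0.58, 0], "delta_rot": [0, 0, 0], "fingers": 1}, {"travel": [-0.55, 0.64, 0], "delta_rot": [0, 0, 0], "fingers": 1}, {"travel": [-0.55, 0.64, 0], "delta_rot": [0, 0, 0], "fingers": 1}, {"travel": [-0.55, 0.64, 0], "delta_rot": [0, 0, 0], "fingers": 1}, {"travel": [-0.55, 0.64, 0], "delta_rot": [0, 0, 0], "fingers": 1}, {"travel": [-0.55, 0.64, 0], "delta_rot": [0, 0, 0], "fingers": 1}, {"travel": [-0.55, 0.64, 0], "delta_rot": [0, 0, 0], "fingers": 1}, {"travel": [-0.48, 0.54, 0], "delta_rot": [0, 0, 0], "fingers": 1}, {"travel": [-0.2, 0.23, 0], "delta_rot": [0, 0, 0], "fingers": 1}])

```text
clock: 4.45
position: [0.5008, 0.0065, 0.2078]
tool_rot: [0.777, -3.041, -0.002]
force: [-0.3, -0.4, -4.5]
opening: 0.149
finger_force: 68.9
```

Request:
move_arm(commands=[{"travel": [0, 0, 0], "delta_rot": [0, 0, -0.6], "fingers": 1}, {"travel": [0, 0, 0], "delta_rot": [0, 0, -0.8], "fingers": 1}, {"travel": [0, 0, 0], "delta_rot": [0, 0, -0.8], "fingers": 1}, {"travel": [0, 0, 0], "delta_rot": [0, 0, -0.8], "fingers": 1}, {"travel": [0, 0, 0], "delta_rot": [0, 0, -0.8], "fingers": 1}, {"travel": [0, 0, 0], "delta_rot": [0, 0, -0.8], "fingers": 1}, {"travel": [0, 0, 0], "delta_rot": [0, 0, -0.72], "fingers": 1}, {"travel": [0, 0, 0], "delta_rot": [0, 0, 0], "fingers": 1}, {"travel": [0, 0, 0], "delta_rot": [0, 0, 0], "fingers": 1}, {"travel": [0, 0, 0], "delta_rot": [0, 0, 0], "fingers": 1}])

```text
clock: 5.28
position: [0.5007, 0.0033, 0.2092]
tool_rot: [1.543, -2.734, -0.001]
force: [0.4, -0.3, -3.9]
opening: 0.148
finger_force: 68.9
```

```bash
python3 - <<'E'
from h import *
c=load('w2.png'); M=R.from_rotvec(telemetry.state()['tool_rot'])
# carousel in hand, tool frame, plane tool z ~ .067-.006
T=np.array(c['T_tool_cam'])
def tl(uv,zt):
    d=np.linalg.inv(c['mtx'])@[uv[0],uv[1],1]; d=T[:3,:3]@[d[0],-d[1],-d[2]]; return T[:3,3]+d*(zt-T[2,3])/d[2]
h1,h2,b=[tl(q,.061) for q in((276,208),(395,275),(317,272))]
print('holes tool',h1.round(4),h2.round(4),'bore',b.round(4),np.linalg.norm(h1-h2),'exp .0624')
goto([.5025,.0035,.21]); c=wcap('w3.png')
E
```

```text
holes tool [ 0.0329 -0.0173  0.061 ] [0.0014 0.0364 0.061 ] bore [0.0029 0.0006 0.061 ] 0.062234921725916326 exp .0624
pos [0.5007 0.0033 0.2092] ydeg 148.88 z [-2.3e-03 -3.0e-04 -1.0e+00] F [ 0.4 -0.3 -3.9] open 0.14797817836933688 t 5.2833
need tool travel units [-0.027 -0.036 -0.02 ] q [ 0.33  0.21 -0.35 -0.   -1.01 -0.87]
```

View pics/w3.png

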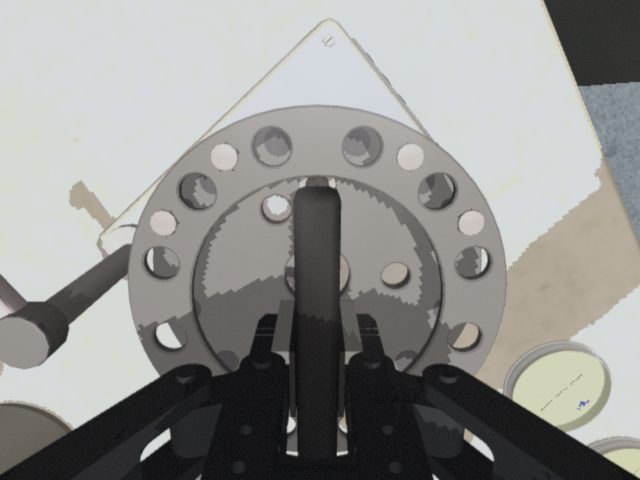

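The carousel is over the spigot; the drop arm and its post (left, knob at about (30,335)) and the dish at right are clear. I'll correct the centring slightly and descend.

Request:
move_arm(commands=[{"travel": [-0.08, -0.05, 0], "delta_rot": [0, 0, 0], "fingers": 1}, {"travel": [0, 0, 0.3], "delta_rot": [0, 0, 0], "fingers": 1}, {"travel": [0, 0, 0.4], "delta_rot": [0, 0, 0], "fingers": 1}, {"travel": [0, 0, 0.3], "delta_rot": [0, 0, 0], "fingers": 1}, {"travel": [0, 0, 0.2], "delta_rot": [0, 0, 0], "fingers": 1}, {"travel": [0, 0, 0.1], "delta_rot": [0, 0, 0], "fingers": 1}, {"travel": [0, 0, 0.1], "delta_rot": [0, 0, 0], "fingers": 1}, {"travel": [0, 0, 0], "delta_rot": [0, 0, 0], "fingers": 1}])

```text
clock: 6.0
position: [0.5048, 0.0054, 0.154]
tool_rot: [1.547, -2.734, -0.0]
force: [-0.2, -0.9, -3.8]
opening: 0.149
finger_force: 68.8
```

Request:
move_arm(commands=[{"travel": [0, 0, 0.05], "delta_rot": [0, 0, 0], "fingers": 1}, {"travel": [0, 0, 0.05], "delta_rot": [0, 0, 0], "fingers": 1}, {"travel": [0, 0, 0.05], "delta_rot": [0, 0, 0], "fingers": 1}, {"travel": [0, 0, 0], "delta_rot": [0, 0, 0], "fingers": 1}])

```text
clock: 6.33
position: [0.5045, 0.0058, 0.1484]
tool_rot: [-1.546, 2.734, 0.001]
force: [-1.1, 2.0, -2.2]
opening: 0.145
finger_force: 69.1
```

```bash
python3 -c "
from h import *
goto([.5041,.0048,.145]);print(telemetry.state()['moment'])"
```

```text
pos [0.5045 0.0058 0.1484] ydeg 148.97 z [ 1.0e-04  1.2e-03 -1.0e+00] F [-1.1  2.  -2.2] open 0.14542305560480204 t 6.3333
need tool travel units [ 0.026 -0.005  0.085] q [ 0.33  0.29 -0.43 -0.   -0.86 -0.87]
[ 0.961983    0.582251   -0.00564424]
```

Request:
move_arm(commands=[{"travel": [0, 0, 0.05], "delta_rot": [0, 0, 0], "fingers": 1}, {"travel": [0, 0, 0.05], "delta_rot": [0, 0, 0], "fingers": 1}, {"travel": [0, 0, 0], "delta_rot": [0, 0, 0], "fingers": 1}, {"travel": [0, 0, 0], "delta_rot": [0, 0, 0], "fingers": 1}])

```text
clock: 6.67
position: [0.5045, 0.0056, 0.1439]
tool_rot: [1.547, -2.734, -0.001]
force: [-2.1, 5.0, -3.2]
opening: 0.148
finger_force: 69.1
```

```bash
python3 -c "
from h import *
goto([.5041,.0048,.145]);print(telemetry.state()['moment'])"
```

```text
pos [0.5045 0.0056 0.1439] ydeg 148.99 z [-6.e-04  5.e-04 -1.e+00] F [-2.1  5.  -3.2] open 0.14772858613240542 t 6.6667
need tool travel units [ 0.023 -0.003 -0.028] q [ 0.33  0.29 -0.43 -0.   -0.85 -0.87]
[ 1.53546649  0.80002288 -0.04250942]
```

The moments match a pure side force from the spigot, so I shift about 1.5 mm along it and go on down.

Request:
move_arm(commands=[{"travel": [-0.02, 0.03, 0], "delta_rot": [0, 0, 0], "fingers": 1}, {"travel": [0, 0, 0], "delta_rot": [0, 0, 0], "fingers": 1}, {"travel": [0, 0, 0.05], "delta_rot": [0, 0, 0], "fingers": 1}, {"travel": [0, 0, 0], "delta_rot": [0, 0, 0], "fingers": 1}, {"travel": [0, 0, 0], "delta_rot": [0, 0, 0], "fingers": 1}])

```text
clock: 7.08
position: [0.5042, 0.0064, 0.1421]
tool_rot: [1.547, -2.734, 0.0]
force: [0.6, 1.1, -4.1]
opening: 0.15
finger_force: 68.8
```

```bash
python3 -c "
from h import *
goto([.5041,.0048,.145]);print(telemetry.state()['moment'])"
```

```text
pos [0.5042 0.0064 0.1421] ydeg 149.0 z [-1.e-04 -3.e-04 -1.e+00] F [ 0.6  1.1 -4.1] open 0.1497680215911249 t 7.0833
need tool travel units [ 0.035 -0.019 -0.073] q [ 0.34  0.29 -0.43  0.   -0.84 -0.88]
[ 0.26609261  0.07143417 -0.03407058]
```

Side force is gone, so I continue down onto or past the studs in small steps.

Request:
move_arm(commands=[{"travel": [0, 0, 0.05], "delta_rot": [0, 0, 0], "fingers": 1}, {"travel": [0, 0, 0.05], "delta_rot": [0, 0, 0], "fingers": 1}, {"travel": [0, 0, 0.05], "delta_rot": [0, 0, 0], "fingers": 1}, {"travel": [0, 0, 0], "delta_rot": [0, 0, 0], "fingers": 1}, {"travel": [0, 0, 0], "delta_rot": [0, 0, 0], "fingers": 1}])

```text
clock: 7.5
position: [0.5041, 0.0065, 0.1361]
tool_rot: [1.547, -2.734, 0.0]
force: [0.4, 0.2, -3.8]
opening: 0.15
finger_force: 68.9
```

```bash
python3 -c "
from h import *
goto([.5041,.0048,.145]);print(telemetry.state()['moment'])"
```

```text
pos [0.5041 0.0065 0.1361] ydeg 149.0 z [-3.e-04 -3.e-04 -1.e+00] F [ 0.4  0.2 -3.8] open 0.15010816644267205 t 7.5
need tool travel units [ 0.037 -0.023 -0.223] q [ 0.34  0.3  -0.44  0.   -0.83 -0.88]
[0.07692898 0.05625326 0.01119149]
```

It is about 6 mm below stud-tip level with no force, so the studs are in the holes.

Request:
move_arm(commands=[{"travel": [0, 0, 0.05], "delta_rot": [0, 0, 0], "fingers": 1}, {"travel": [0, 0, 0.05], "delta_rot": [0, 0, 0], "fingers": 1}, {"travel": [0, 0, 0.05], "delta_rot": [0, 0, 0], "fingers": 1}, {"travel": [0, 0, 0.05], "delta_rot": [0, 0, 0], "fingers": 1}, {"travel": [0, 0, 0], "delta_rot": [0, 0, 0], "fingers": 1}, {"travel": [0, 0, 0], "delta_rot": [0, 0, 0], "fingers": 1}])

```text
clock: 8.0
position: [0.5041, 0.0066, 0.1291]
tool_rot: [-1.548, 2.734, -0.001]
force: [-4.1, 1.1, 4.1]
opening: 0.15
finger_force: 70.1
```

```bash
python3 -c "
from h import *
goto([.5041,.0048,.129]);print(telemetry.state()['moment'])"
```

```text
pos [0.5041 0.0066 0.1291] ydeg 149.03 z [ 3.e-04 -2.e-04 -1.e+00] F [-4.1  1.1  4.1] open 0.14957193587777298 t 8.0
need tool travel units [ 0.04  -0.023  0.003] q [ 0.34  0.31 -0.45  0.   -0.81 -0.88]
[ 0.24466201  1.05179019 -0.03432669]
```

Bottomed out at the expected height. One last light press, then release and rise.

Request:
move_arm(commands=[{"travel": [0, 0, 0.05], "delta_rot": [0, 0, 0], "fingers": 1}, {"travel": [0, 0, 0], "delta_rot": [0, 0, 0], "fingers": 1}, {"travel": [0, 0, -0.05], "delta_rot": [0, 0, 0], "fingers": -1}, {"travel": [0, 0, 0], "delta_rot": [0, 0, 0], "fingers": -1}, {"travel": [0, 0, 0], "delta_rot": [0, 0, 0], "fingers": -1}, {"travel": [0, 0, 0], "delta_rot": [0, 0, 0], "fingers": -1}, {"travel": [0, 0, 0], "delta_rot": [0, 0, 0], "fingers": -1}, {"travel": [0, 0, 0], "delta_rot": [0, 0, 0], "fingers": -1}, {"travel": [0, 0, 0], "delta_rot": [0, 0, 0], "fingers": -1}, {"travel": [0, 0, 0], "delta_rot": [0, 0, 0], "fingers": -1}])

```text
clock: 8.83
position: [0.5042, 0.0066, 0.1281]
tool_rot: [1.547, -2.734, 0.0]
force: [0.8, 0.3, -0.5]
opening: 1.0
finger_force: 0.0
```

Request:
move_arm(commands=[{"travel": [0, 0, -0.2], "delta_rot": [0, 0, 0], "fingers": -1}, {"travel": [0, 0, -0.4], "delta_rot": [0, 0, 0], "fingers": -1}, {"travel": [0, 0, -0.7], "delta_rot": [0, 0, 0], "fingers": -1}, {"travel": [0, 0, -0.7], "delta_rot": [0, 0, 0], "fingers": -1}, {"travel": [0, 0, -0.7], "delta_rot": [0, 0, 0], "fingers": -1}, {"travel": [0, 0, -0.5], "delta_rot": [0, 0, 0], "fingers": -1}, {"travel": [0, 0, 0], "delta_rot": [0, 0, 0], "fingers": -1}, {"travel": [0, 0, 0], "delta_rot": [0, 0, 0], "fingers": -1}])

```text
clock: 9.5
position: [0.5045, 0.0068, 0.2581]
tool_rot: [-1.545, 2.731, -0.001]
force: [-0.6, 0.3, -0.4]
opening: 0.999
finger_force: 0.0
```

```bash
python3 - <<'E'
from h import *
goto([.5041,.0048,.26]); c=wcap('w4.png')
cx,cy=.5028,.0045
for z in(.062,.076): print('center proj if underside',z,proj(c,[cx,cy,z+.071]))
t=cap('top','top2.png'); s=cap('scene','scene2.png')
a=cv2.resize(s['color'][190:350,210:410],None,fx=3,fy=3,interpolation=cv2.INTER_CUBIC)
b=cv2.resize(c['color'],(640,480))[:, 320-100-220:320-220+400-200] if 0 else cv2.resize(c['color'],(600,450))
cv2.imwrite('pics/m1.png',cv2.cvtColor(np.hstack([cv2.resize(a,(400,320)),cv2.resize(c['color'],(400,320))]),cv2.COLOR_RGB2BGR))
E
```

```text
pos [0.5045 0.0068 0.2581] ydeg 149.0 z [ 0.0035  0.0014 -1.    ] F [-0.6  0.3 -0.4] open 0.9991294146411176 t 9.5
need tool travel units [ 0.049 -0.017 -0.049] q [ 0.34  0.17 -0.27 -0.   -1.12 -0.88]
center proj if underside 0.062 [317.82222819 232.07844766]
center proj if underside 0.076 [317.82626081 239.00849871]
```

View pics/m1.png

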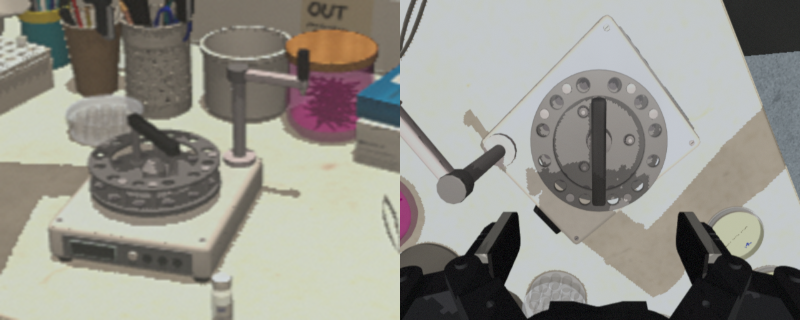

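The carousel is fully seated: flat on the turntable, with stud tips showing in its holes in the right-hand view. The drop arm is still out. Next I work out the drop-arm arc.

Request:
move_arm(commands=[{"travel": [0.16, -0.54, 0], "delta_rot": [0, 0, 0], "fingers": -1}, {"travel": [0.16, -0.54, 0], "delta_rot": [0, 0, 0], "fingers": -1}, {"travel": [0.16, -0.54, 0], "delta_rot": [0, 0, 0], "fingers": -1}, {"travel": [0.16, -0.54, 0], "delta_rot": [0, 0, 0], "fingers": -1}, {"travel": [0.16, -0.54, 0], "delta_rot": [0, 0, 0], "fingers": -1}, {"travel": [0.16, -0.54, 0], "delta_rot": [0, 0, 0], "fingers": -1}, {"travel": [0.16, -0.54, 0], "delta_rot": [0, 0, 0], "fingers": -1}, {"travel": [0.16, -0.54, 0], "delta_rot": [0, 0, 0], "fingers": -1}])

```text
clock: 10.32
position: [0.626, -0.1271, 0.2545]
tool_rot: [1.545, -2.732, -0.003]
force: [-0.2, 1.0, 0.7]
opening: 1.002
finger_force: 0.0
```

Request:
move_arm(commands=[{"travel": [0, 0, 0], "delta_rot": [0, 0, -0.8], "fingers": -1}, {"travel": [0, 0, 0], "delta_rot": [0, 0, -0.8], "fingers": -1}, {"travel": [0, 0, 0], "delta_rot": [0, 0, -0.8], "fingers": -1}, {"travel": [0, 0, 0], "delta_rot": [0, 0, -0.8], "fingers": -1}, {"travel": [0, 0, 0], "delta_rot": [0, 0, -0.8], "fingers": -1}, {"travel": [0, 0, 0], "delta_rot": [0, 0, -0.8], "fingers": -1}, {"travel": [0, 0, 0], "delta_rot": [0, 0, -0.8], "fingers": -1}, {"travel": [0, 0, 0], "delta_rot": [0, 0, -0.8], "fingers": -1}, {"travel": [0, 0, 0], "delta_rot": [0, 0, -0.6], "fingers": -1}, {"travel": [0, 0, 0], "delta_rot": [0, 0, 0], "fingers": -1}])

```text
clock: 11.15
position: [0.6254, -0.1262, 0.2546]
tool_rot: [2.39, -2.036, -0.004]
force: [-0.0, -0.4, 0.0]
opening: 0.999
finger_force: 0.0
```

```bash
python3 - <<'E'
from h import *
goto([.628,-.1265,.196]); c=wcap('w5.png'); print(proj(c,[.628,-.1265,.204]))
E
```

```text
pos [ 0.6254 -0.1262  0.2546] ydeg -170.84 z [-0.0032  0.     -1.    ] F [-0.  -0.4  0. ] open 0.9985746665602403 t 11.15
need tool travel units [ 0.018 -0.068  1.465] q [ 0.05  0.41  0.05 -0.   -1.22  0.11]
[312.17590093 285.82314172]
```

View pics/w5.png

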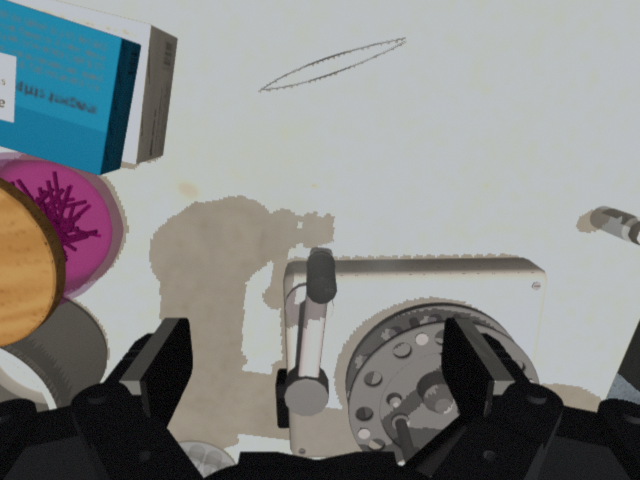

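The knob's top shows at about (321,289) and the post's top at about (307,392); the gripper straddles it well.

```bash
python3 - <<'E'
from h import *
c=load('w5.png'); k=ray(c,(321,289),.204);p=ray(c,(307,392),.172); print(k,p,k-p,np.linalg.norm((k-p)[:2]))
p2=ray(c,(307,392),.180);print(p2)
goto([k[0],k[1],.196])
E
```

```text
[ 0.62395445 -0.12561982  0.204     ] [ 0.6188848  -0.04857176  0.172     ] [ 0.00506965 -0.07704806  0.032     ] 0.077214663492895
[ 0.61964944 -0.05449275  0.18      ]
pos [ 0.6255 -0.1262  0.2548] ydeg -170.97 z [-0.0028  0.     -1.    ] F [-0.1  0.2 -0.4] open 0.99986074588866 t 11.2
need tool travel units [-0.02   0.031  1.47 ] q [ 0.05  0.41  0.05 -0.   -1.22  0.1 ]
```

Request:
move_arm(commands=[{"travel": [0, 0.03, 0.3], "delta_rot": [0, 0, 0], "fingers": -1}, {"travel": [0, 0, 0.4], "delta_rot": [0, 0, 0], "fingers": -1}, {"travel": [0, 0, 0.4], "delta_rot": [0, 0, 0], "fingers": -1}, {"travel": [0, 0, 0.35], "delta_rot": [0, 0, 0], "fingers": -1}, {"travel": [0, 0, 0], "delta_rot": [0, 0, 0], "fingers": -1}, {"travel": [0, 0, 0], "delta_rot": [0, 0, 0], "fingers": -1}], grip_force=20)

```text
clock: 11.7
position: [0.6242, -0.1265, 0.1972]
tool_rot: [2.388, -2.038, -0.003]
force: [-0.4, 0.4, 0.0]
opening: 0.999
finger_force: 0.0
```

Request:
move_arm(commands=[{"travel": [0, 0, 0], "delta_rot": [0, 0, 0], "fingers": 1}, {"travel": [0, 0, 0], "delta_rot": [0, 0, 0], "fingers": 1}, {"travel": [0, 0, 0], "delta_rot": [0, 0, 0], "fingers": 1}, {"travel": [0, 0, 0], "delta_rot": [0, 0, 0], "fingers": 1}, {"travel": [0, 0, 0], "delta_rot": [0, 0, 0], "fingers": 1}, {"travel": [0, 0, 0], "delta_rot": [0, 0, 0], "fingers": 1}, {"travel": [0, 0, 0], "delta_rot": [0, 0, 0], "fingers": 1}, {"travel": [0, 0, 0], "delta_rot": [0, 0, 0], "fingers": 1}, {"travel": [0, 0, 0], "delta_rot": [0, 0, 0], "fingers": 1}])

```text
clock: 12.45
position: [0.6247, -0.1265, 0.1987]
tool_rot: [-2.391, 2.038, -0.001]
force: [-0.6, 0.4, 2.8]
opening: 0.153
finger_force: 21.8
```

```bash
python3 -c "
from h import *
goto([.6,-.1265,.196])"
```

```text
pos [ 0.6247 -0.1265  0.1987] ydeg -170.88 z [ 3.e-04 -2.e-04 -1.e+00] F [-0.6  0.4  2.8] open 0.15308888080380229 t 12.45
need tool travel units [-0.098  0.61   0.068] q [ 0.05  0.44 -0.03  0.   -1.09  0.11]
```

Request:
move_arm(commands=[{"travel": [-0.006, 0.16, 0], "delta_rot": [0, 0, 0.8], "fingers": 1}, {"travel": [-0.006, 0.16, 0], "delta_rot": [0, 0, 0.8], "fingers": 1}, {"travel": [-0.006, 0.16, 0], "delta_rot": [0, 0, 0.8], "fingers": 1}, {"travel": [-0.006, 0.16, 0], "delta_rot": [0, 0, 0.8], "fingers": 1}, {"travel": [-0.006, 0.16, 0], "delta_rot": [0, 0, 0.8], "fingers": 1}, {"travel": [-0.006, 0.16, 0], "delta_rot": [0, 0, 0.8], "fingers": 1}, {"travel": [0, 0, 0], "delta_rot": [0, 0, 0], "fingers": 1}])

```text
clock: 13.03
position: [0.5872, -0.1209, 0.1987]
tool_rot: [-1.833, 2.545, 0.001]
force: [2.0, 7.3, 0.9]
opening: 0.156
finger_force: 21.7
```

```bash
cat >> h.py <<'E'
def arm():
    s=telemetry.state(); T=R.from_rotvec(s['tool_rot']).as_matrix(); d=s['position'][:2]-[.6180,-.0482]
    print('r',np.hypot(*d).round(4),'ang',np.degrees(np.arctan2(d[1],d[0])).round(1),'F',s['force'].round(1),'F tool',(T.T@s['force']).round(1),'mom',s['moment'].round(2),s['opening'],'z',s['position'])
E
python3 -c "
from h import *
arm(); goto([.5,0,.2])"
```

```text
r 0.0789 ang -113.0 F [2.  7.3 0.9] F tool [-7.6  0.5 -0.9] mom [ 2.11 -0.37  0.05] 0.15561241098679843 z [ 0.58721928 -0.12087304  0.19871805]
pos [ 0.5872 -0.1209  0.1987] ydeg 161.51 z [ 0.0036  0.0035 -1.    ] F [2.  7.3 0.9] open 0.15561241098679843 t 13.0333
need tool travel units [-2.175  3.026 -0.029] q [ 0.07  0.38 -0.13 -0.   -1.05 -0.39]
```

Request:
move_arm(commands=[{"travel": [-0.03, 0.16, 0], "delta_rot": [0, 0, 0.8], "fingers": 1}, {"travel": [-0.01, 0.16, 0], "delta_rot": [0, 0, 0.8], "fingers": 1}, {"travel": [-0.01, 0.16, 0], "delta_rot": [0, 0, 0.8], "fingers": 1}, {"travel": [-0.01, 0.16, 0], "delta_rot": [0, 0, 0.8], "fingers": 1}, {"travel": [-0.01, 0.16, 0], "delta_rot": [0, 0, 0.8], "fingers": 1}, {"travel": [-0.01, 0.16, 0], "delta_rot": [0, 0, 0.8], "fingers": 1}, {"travel": [-0.01, 0.16, 0], "delta_rot": [0, 0, 0.8], "fingers": 1}, {"travel": [0, 0, 0], "delta_rot": [0, 0, 0], "fingers": 1}])

```text
clock: 13.7
position: [0.5529, -0.0946, 0.1987]
tool_rot: [-1.058, 2.951, 0.001]
force: [3.9, 4.0, -2.1]
opening: 0.149
finger_force: 21.5
```

```bash
python3 -c "
from h import *
arm(); goto([.5,0,.2])"
```

```text
r 0.0799 ang -144.6 F [ 3.9  4.  -2.1] F tool [-5.6  0.6  2.1] mom [ 1.37 -1.12  0.02] 0.14927419890502977 z [ 0.5528687  -0.09456585  0.19870853]
pos [ 0.5529 -0.0946  0.1987] ydeg 129.45 z [ 0.0062  0.0026 -1.    ] F [ 3.9  4.  -2.1] open 0.14927419890502977 t 13.7
need tool travel units [-0.482  2.665 -0.034] q [ 0.12  0.32 -0.23 -0.   -1.02 -1.  ]
```

Request:
move_arm(commands=[{"travel": [-0.03, 0.16, 0], "delta_rot": [0, 0, 0.8], "fingers": 1}, {"travel": [-0.01, 0.16, 0], "delta_rot": [0, 0, 0.8], "fingers": 1}, {"travel": [-0.01, 0.16, 0], "delta_rot": [0, 0, 0.8], "fingers": 1}, {"travel": [-0.01, 0.16, 0], "delta_rot": [0, 0, 0.8], "fingers": 1}, {"travel": [-0.01, 0.16, 0], "delta_rot": [0, 0, 0.8], "fingers": 1}, {"travel": [-0.01, 0.16, 0], "delta_rot": [0, 0, 0.8], "fingers": 1}, {"travel": [-0.01, 0.16, 0], "delta_rot": [0, 0, 0.8], "fingers": 1}, {"travel": [0, 0, 0], "delta_rot": [0, 0, 0], "fingers": 1}])

```text
clock: 14.37
position: [0.5369, -0.0535, 0.1987]
tool_rot: [-0.203, 3.129, 0.002]
force: [5.0, 2.7, -1.6]
opening: 0.152
finger_force: 21.5
```

```bash
python3 -c "
from h import *
arm(); goto([.5,0,.2])"
```

```text
r 0.0813 ang -176.3 F [ 5.   2.7 -1.6] F tool [-5.3  2.1  1.7] mom [ 0.7  -1.02  0.13] 0.15156307760076507 z [ 0.53688443 -0.05345695  0.19873931]
pos [ 0.5369 -0.0535  0.1987] ydeg 97.41 z [ 0.0055  0.0017 -1.    ] F [ 5.   2.7 -1.6] open 0.15156307760076507 t 14.3667
need tool travel units [ 0.742  1.444 -0.034] q [ 0.2   0.28 -0.28 -0.   -1.   -1.64]
```

Request:
move_arm(commands=[{"travel": [-0.03, 0.08, 0], "delta_rot": [0, 0, 0.4], "fingers": 1}, {"travel": [-0.01, 0.08, 0], "delta_rot": [0, 0, 0.4], "fingers": 1}, {"travel": [0, 0.05, 0], "delta_rot": [0, 0, 0.2], "fingers": 1}, {"travel": [0, 0, 0], "delta_rot": [0, 0, 0], "fingers": 1}])

```text
clock: 14.7
position: [0.5365, -0.0459, 0.1987]
tool_rot: [-0.049, 3.139, 0.001]
force: [2.0, 2.8, 1.8]
opening: 0.156
finger_force: 21.8
```

```bash
python3 -c "
from h import *
arm(); goto([.5,0,.2])"
```

```text
r 0.0815 ang 178.4 F [2.  2.8 1.8] F tool [-2.1  2.7 -1.8] mom [ 0.84 -0.43  0.25] 0.15626273792443007 z [ 0.53653696 -0.0459031   0.19869092]
pos [ 0.5365 -0.0459  0.1987] ydeg 91.77 z [ 2.4e-03  8.0e-04 -1.0e+00] F [2.  2.8 1.8] open 0.15626273792443007 t 14.7
need tool travel units [ 0.877  1.175 -0.034] q [ 0.22  0.28 -0.28 -0.   -1.   -1.76]
```

Request:
move_arm(commands=[{"travel": [0, 0.06, 0], "delta_rot": [0, 0, 0], "fingers": 1}, {"travel": [0, 0.06, 0], "delta_rot": [0, 0, 0], "fingers": 1}, {"travel": [0, 0, 0], "delta_rot": [0, 0, 0], "fingers": 1}])

```text
clock: 14.95
position: [0.5365, -0.045, 0.1987]
tool_rot: [-0.049, 3.14, -0.009]
force: [5.3, -11.8, -1.1]
opening: 0.151
finger_force: 21.8
```

```bash
python3 -c "
from h import *
arm(); goto([.5,0,.2])"
```

```text
r 0.0816 ang 177.7 F [  5.3 -11.8  -1.1] F tool [ -5.  -12.    1.1] mom [-3.25 -1.44  0.14] 0.15056130949410737 z [ 0.53649637 -0.04499646  0.19870996]
pos [ 0.5365 -0.045   0.1987] ydeg 91.78 z [ 0.0015 -0.0057 -1.    ] F [  5.3 -11.8  -1.1] open 0.15056130949410737 t 14.95
need tool travel units [ 0.877  1.152 -0.04 ] q [ 0.22  0.28 -0.29  0.01 -1.   -1.76]
```

The stop resists with 12 N. I hold briefly, relax, release and rise clear.

Request:
move_arm(commands=[{"travel": [0, 0, 0], "delta_rot": [0, 0, 0], "fingers": 1}, {"travel": [0, 0, 0], "delta_rot": [0, 0, 0], "fingers": 1}, {"travel": [0, -0.06, 0], "delta_rot": [0, 0, 0], "fingers": 1}, {"travel": [0, 0, 0], "delta_rot": [0, 0, 0], "fingers": -1}, {"travel": [0, 0, 0], "delta_rot": [0, 0, 0], "fingers": -1}, {"travel": [0, 0, 0], "delta_rot": [0, 0, 0], "fingers": -1}, {"travel": [0, 0, 0], "delta_rot": [0, 0, 0], "fingers": -1}, {"travel": [0, 0, 0], "delta_rot": [0, 0, 0], "fingers": -1}, {"travel": [0, 0, 0], "delta_rot": [0, 0, 0], "fingers": -1}, {"travel": [0, 0, 0], "delta_rot": [0, 0, 0], "fingers": -1}])

```text
clock: 15.78
position: [0.5355, -0.0442, 0.1983]
tool_rot: [0.047, -3.141, -0.0]
force: [-0.7, 0.4, -1.2]
opening: 1.0
finger_force: 0.0
```

Request:
move_arm(commands=[{"travel": [0, 0, -0.2], "delta_rot": [0, 0, 0], "fingers": -1}, {"travel": [0, 0, -0.4], "delta_rot": [0, 0, 0], "fingers": -1}, {"travel": [0, 0, -0.6], "delta_rot": [0, 0, 0], "fingers": -1}, {"travel": [0, 0, -0.6], "delta_rot": [0, 0, 0], "fingers": -1}, {"travel": [0, 0, -0.4], "delta_rot": [0, 0, 0], "fingers": -1}, {"travel": [0, 0, 0], "delta_rot": [0, 0, 0], "fingers": -1}, {"travel": [0, 0, 0], "delta_rot": [0, 0, 0], "fingers": -1}])

```text
clock: 16.37
position: [0.5358, -0.0442, 0.2875]
tool_rot: [-0.047, 3.139, 0.001]
force: [-0.3, 0.2, -0.7]
opening: 1.0
finger_force: 0.0
```

```bash
python3 - <<'E'
from h import *
goto([.5,0,.28]); c=wcap('w6.png'); s=cap('scene','scene3.png')
a=s['color'][190:350,210:410]
cv2.imwrite('pics/m2.png',cv2.cvtColor(np.hstack([cv2.resize(a,(400,320)),cv2.resize(c['color'],(400,320))]),cv2.COLOR_RGB2BGR))
E
```

```text
pos [ 0.5358 -0.0442  0.2875] ydeg 91.71 z [ 2.6e-03  8.0e-04 -1.0e+00] F [-0.3  0.2 -0.7] open 0.9998771485302523 t 16.3667
need tool travel units [0.863 1.13  0.187] q [ 0.22  0.21 -0.15 -0.   -1.21 -1.76]
```

View pics/m2.png

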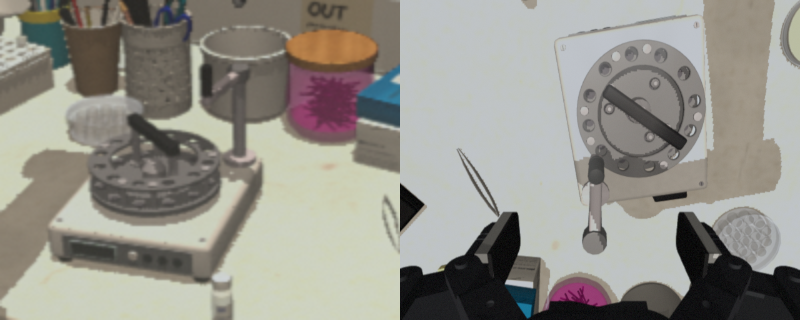

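The carousel sits flat with the studs in its holes. The drop arm is at its stop over the tube ring, the vial is still standing and the gripper is clear. Handing in.

```bash
python3 -c "
from h import *
print(order.finish_job())"
```

```text
the job is handed in; nothing more can be done
None
```

The carousel is home on the turntable with the drive studs through its holes, the drop arm is swung in to its stop, nothing is gripped, and the job was handed in at about 16 s with no verdict returned.

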